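Make up a straddle-grinding wheel set on an arbor

ROBOT

A 6-joint arm with a two-finger parallel gripper is mounted at the origin on the work surface. World frame = base frame: x ahead of the robot, y to its left, z up, the work surface at z = 0. Lengths are in m, angles in degrees, forces in N, time in s.
With the tool pointing down it reaches from about 0.3 to 0.775 m from the base axis. Payload 14.6 kg.
Tool frame: the origin (TCP) lies at the very end of the fingers, on their centre line; the grasp point (between the pads) lies 19 mm behind it; z points along the fingers, y is the line along which they close (so a half turn about z gives the same grasp; the last joint's range is limited). The gripper opens to 85 mm and grips with 20 to 120 N. Pads are 22 mm wide; open, the fingers measure 114 mm over their backs; the gripper's body (76 mm by 85 mm) begins 54 mm behind the grasp point. The pads swing forward as they close: fully open they stand 13 mm farther back than shut.
Start: joints at [64.423, 17.183, 87.147, -0, 75.671, -3.816], TCP at [0.204, 0.511, 0.231] pointing down, gripper open.
Joint ranges: [-173.82, 173.82], [-45.26, 126.66], [13.44, 144.39], [-59.66, 239.66], [0, 175.72], [-146.38, 146.38]. Speed limits (degrees/s): [127.2, 127.2, 147.25, 180, 180, 180].

INTERFACE

Orientations are given as a 3x3 rotation matrix whose columns are the frame's x, y, z axes.
In Python, from bench import * gives the robot as it stands.
- The arm moves only by the tool arm_command, never from a script. Its argument "commands" is a list of rows, each a list of 7 numbers: the shift along the world's x, y, z as a fraction of full scale, then the turn, a rotation vector about the world's x, y, z as a fraction of full scale, then the gripper's target within -1 to 1 (fully open at 1, half-way at 0, shut at -1). A call has 1 to 10 rows; each row is the pose to reach, as a shift and turn from the pose commanded when the call began; what a row does not reach only later rows make up. Full scale, the value 1, is 0.25 m for a shift and 90 degrees for a turn. A row lasts 1/10 s, in which the tool goes at most 50 mm and 8.59 degrees, less where a joint would pass 70% of its speed; a pose out of reach is approached as far as the arm can. A call with a number of a shift or a turn outside -1 to 1 is refused whole. A call with a gripper value outside its range is refused whole. The fingers move at their own pace and stop on an object; "newtons" is the grip in N (left out, the last holds). Time passes only in rows, so rows that repeat a pose let the fingers close. It gives the time, the measured TCP pose, the force, the opening and the grip force at its end, in the units of the state.
- get_obs(): the state, without advancing time (a new reading comes with each control period).
- read_camera(name): name is "scene" or "top"; returns a dict with "color" (420x560x3 uint8, red, green, blue), "intrinsics" (3x3 intrinsics, pixels), "k1" (the pictures are not rectified: a ray, as slopes to the right and down, at radius r is drawn at 1 + k1 r^2 times it, then the intrinsics apply), "view" (4x4, takes a point from world to camera coordinates). Camera axes: x right, y down, z forward; pixel columns grow to the right and rows downward; lengths in m; the calibration is good to about 2 mm. A picture is of the moment at which its call begins. There is no depth.
- finish_job(): hands the job in; it is judged then, once.
Trained networks look in a picture, given as the dict that the camera call returned (one of the last four; its "shot" number tells which), for a name from the list of things; names that differ only in an ending like _2 or _b are one class to them, and where a whole thing is asked for, a point or a joint stands for the part that bears it (a point fixed in the world has none). Each returns a list of dicts, best first, with "conf" (0 to 1); they miss things now and then, are a little off and sometimes report something else, mostly with a low value. They report only what shows in the picture. A call takes as long as a camera call.
- search_frame(picture, query): "rect" ([left, top, width, height] in pixels, round what is visible of it).
- cut_out(picture, query): "region" (420x560 bool, what is visible of it) and "rect" ([left, top, width, height] in pixels, round what is visible of it).
The state is a dict: "time": time; "q": joint angles; "dq": joint speeds; "tau": joint torques, N m; "tool_pos": TCP position; "orientation": TCP orientation; "contact_force": force on the tool from outside, world axes, zero at the start; "ft_torque": the same for the moment, N m; "opening": finger opening in m; "grasp_force": force on a finger pad.
Only numpy, scipy, OpenCV 4.12 (cv2) and the standard library are available. Lean on these libraries where they do the work, as an engineer would, in place of code of your own. Each camera call takes 0.05 s, during which the arm holds its last target. There are 200 camera calls.

TASK

Make up the straddle-grinding wheel set on the upright arbor in its round bench stand: first one of the two matching large wheels, then the plain steel spacer ring, then the other large wheel, and last the stepped clamp flange with its narrow hub upwards. Lower each part over the arbor without dropping it, and press it down firmly, with about 10 N, so that it lies flat before you fetch the next. Leave the odd small wheel, the clamp screw, the hex key and the oil bottle where they are.

Things in the scene. Friction and masses are not known exactly. Their poses are not given: they have to be found in the camera images.
- wheel_a_mid (a point): one of the two matching large grinding wheels: flat disc with aluminium body and a 5 mm wide dark brown abrasive rim, diameter 63 mm, 10 mm thick, bore 21 mm, about 110 g, lying flat on the bench; the point is its centre, half-way up (5 mm above its underside), z along its axis, yaw meaningless
- wheel_b_mid (a point): one of the two matching large grinding wheels: flat disc with aluminium body and a 5 mm wide dark brown abrasive rim, diameter 63 mm, 10 mm thick, bore 21 mm, about 110 g, lying flat on the bench; the point is its centre, half-way up (5 mm above its underside), z along its axis, yaw meaningless; the two are interchangeable, either may go on first
- spacer_mid (a point): the spacer: a plain steel ring, outer diameter 36 mm, bore 21 mm, 10 mm thick, lying flat on the bench; the point is its centre, half-way up (5 mm above its underside)
- flange_mid (a point): the clamp flange: a stepped steel ring lying hub up, a disc of 50 mm diameter and 5 mm thickness below and a hub of 34 mm diameter and 10 mm height on it (15 mm in all), bore 21 mm; it is gripped by the hub; the point is on its axis, half-way up (7.5 mm above its underside), z points from the disc to the hub
- arbor_seat (a point): the arbor, fixed upright in a green round cast stand (foot 96 mm across, 12 mm high; waist 50 to 68 mm): this point is the centre of the flat top of its 50 mm steel collar, 45 mm above the bench, where the first wheel lies; an 18 mm spigot rises 37 mm from it along z (vertical), the last 3 mm chamfered to 12 mm diameter. Undersides of the stacked parts come to 0, 10, 20 and 30 mm above it
- small_wheel_mid (a point): the odd wheel, not for this job: same look and thickness (10 mm) and bore as the large wheels but only 46 mm in diameter; the point is its centre, half-way up; leave it
- screw_mid (a point): the black clamp screw, standing on its head (head 18 mm in diameter and 10 mm high, shank 10 mm in diameter, 38 mm high in all), for later use; the point is half-way up; leave it
- hex_key: black L-shaped hex key lying flat beyond the work, long leg 140 mm along its x, short leg 32 mm along its +y, 8 mm thick; the origin is under the middle of the long leg; leave it
- oiler: red plastic oil bottle with a black nozzle, 54 mm in diameter and 132 mm high, standing to the left of the work; the origin is the centre of its underside; leave it

How it is judged:
By the outcome, as a careful person would: the job done as asked, in the order asked, and still so for the second after the job is handed in, with the robot touching nothing.
It also fails if it takes over 96 s, if anything falls off the work surface, if the arm or the gripper's body presses on something with over 40 N, if the wrist force passes 120 N, or if a joint passes its speed limit or range.

## Working session

There is one attempt and no reset: what is moved stays moved. The work goes in short steps, Python scripts to look and compute and a tool call to move; the robot and the scene stay as the last step left them, time stands still between calls to the robot, and variables do not carry over. Pictures are saved under pics/ and viewed, at most 14 in all, crops included, and the job is handed in when it is done.

Besides the shell and the picture viewer there is one more tool, called after "Emit:" as name(argument=value, ...), one argument or row to a line, values as JSON. arm_command: Moves the arm, as the interface text tells. Shift numbers are shares of 0.25 m and turn numbers shares of 90 degrees, none past 1 either way. Its arguments: {"type":"object","properties":{"commands":{"type":"array","items":{"type":"array","items":{"type":"number"}}},"newtons":{"type":"number"}},"required":["commands"]}

```bash
mkdir -p pics; cat > h.py <<'E'
from bench import *
import numpy as np, cv2
def px(cam,P):
    P=np.asarray(P,float).reshape(-1,3); V=np.array(cam["view"]);K=np.array(cam["intrinsics"])
    c=P@V[:3,:3].T+V[:3,3]; s=c[:,:2]/c[:,2:]; s=s*(1+cam["k1"]*(s**2).sum(1,keepdims=True))
    return s@K[:2,:2].T+K[:2,2]
def ray(cam,uv):
    V=np.array(cam["view"]);K=np.array(cam["intrinsics"])
    d=np.linalg.solve(K,[uv[0],uv[1],1.])[:2]; s=d.copy()
    for _ in range(30): s=d/(1+cam["k1"]*(s@s))
    R=V[:3,:3]; return -R.T@V[:3,3], R.T@np.r_[s,1]
def onz(cam,uv,z):
    o,d=ray(cam,uv); return o+d*(z-o[2])/d[2]
E
python3 - <<'E'
from h import *
o=get_obs(); print({k:np.round(o[k],3).tolist() for k in o})
for n in("top","scene"):
    c=read_camera(n); cv2.imwrite(f"pics/{n}1.png",c["color"][:,:,::-1])
    print(n,np.round(c["view"],3).tolist(),c["k1"],np.array(c["intrinsics"]).tolist())
    for q in ["wheel_a_mid","spacer_mid","flange_mid","arbor_seat","small_wheel_mid","screw_mid","hex_key","oiler"]:
        for r in search_frame(c,q)[:4]:
            x,y,w,h=r["rect"]; print(q,round(r["conf"],2),np.round(r["rect"],1).tolist(),onz(c,(x+w/2,y+h/2),.01).round(3)[:2])
E
```

```text
{'time': 0.0, 'q': [64.424, 17.217, 87.183, 0.002, 75.669, -3.816], 'dq': [-0.012, -0.138, 0.023, 0.026, -0.013, 0.056], 'tau': [-0.002, -54.35, -36.179, -0.0, 0.004, -0.0], 'tool_pos': [0.204, 0.511, 0.231], 'orientation': [[-0.929, 0.371, -0.001], [0.371, 0.929, -0.001], [0.0, -0.001, -1.0]], 'contact_force': [-0.276, 0.21, 0.187], 'ft_torque': [0.011, 0.012, 0.053], 'grasp_force': 0.0, 'opening': 0.085}
top [[0.022, -1.0, -0.014, 0.055], [-0.987, -0.019, -0.16, 0.609], [0.16, 0.017, -0.987, 0.963], [0.0, 0.0, 0.0, 1.0]] 0.03657759344875562 [[436.48006324790964, 0.0, 274.5013443397515], [0.0, 436.48006324790964, 203.10834210266026], [0.0, 0.0, 1.0]]
wheel_a_mid 0.63 [373.7, 188.4, 24.9, 22.3] [ 0.628 -0.199]
spacer_mid 0.68 [204.1, 186.5, 16.1, 14.4] [0.634 0.22 ]
flange_mid 0.26 [306.3, 191.3, 16.9, 18.0] [ 0.623 -0.028]
arbor_seat 0.64 [314.6, 260.5, 40.8, 39.2] [ 0.435 -0.077]
small_wheel_mid 0.57 [302.4, 191.9, 23.3, 14.9] [ 0.625 -0.027]
small_wheel_mid 0.57 [204.8, 185.9, 17.5, 16.2] [0.633 0.216]
hex_key 0.74 [295.8, 130.2, 57.8, 22.3] [ 0.77  -0.052]
oiler 0.88 [117.9, 190.7, 32.1, 27.9] [0.603 0.407]
scene [[0.419, 0.908, 0.014, -0.303], [0.71, -0.318, -0.628, -0.369], [-0.566, 0.273, -0.778, 1.378], [0.0, 0.0, 0.0, 1.0]] 0.02342417476927133 [[466.7566554575957, 0.0, 292.6827896284034], [0.0, 466.7566554575957, 216.7584843291114], [0.0, 0.0, 1.0]]
wheel_a_mid 0.77 [171.6, 270.5, 34.4, 25.8] [ 0.634 -0.194]
flange_mid 0.84 [108.9, 226.3, 21.2, 11.9] [ 0.444 -0.295]
arbor_seat 0.81 [195.2, 177.2, 41.3, 40.3] [ 0.433 -0.067]
small_wheel_mid 0.85 [255.9, 245.1, 21.5, 18.9] [ 0.634 -0.021]
screw_mid 0.18 [406.1, 146.0, 27.9, 52.2] [0.561 0.425]
hex_key 0.66 [254.2, 287.1, 59.9, 51.8] [ 0.776 -0.043]
oiler 0.78 [408.1, 148.0, 26.7, 49.7] [0.565 0.427]
```

View pics/top1.png

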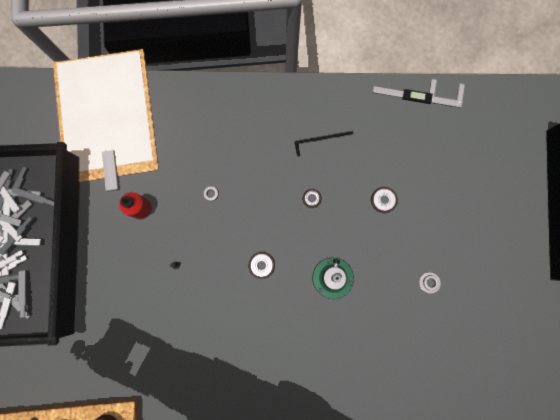

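View pics/scene1.png

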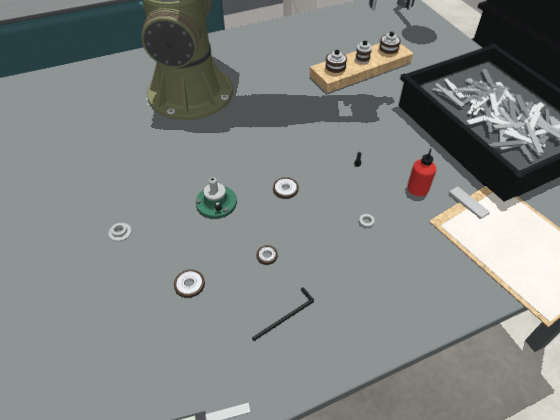

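```bash
python3 - <<'E'
from h import *
S={"top":{"A":(384,200),"B":(261,265),"sp":(210,193),"fl":(430,283),"ar":(334,274)},
"scene":{"A":(189,283),"B":(286,187),"sp":(367,221),"fl":(120,231),"ar":(213,190)}}
Z={"A":.01,"B":.01,"sp":.007,"fl":.008,"ar":.082}
rows=[]
for n in S:
    c=read_camera(n); im=c["color"]; 
    row=[]
    for k,(u,v) in S[n].items():
        r=22; cr=im[v-r:v+r,u-r:u+r]; row.append(cv2.resize(cr,(160,160),interpolation=cv2.INTER_CUBIC))
        g=cr.min(2).astype(np.uint8)
        if k!="ar":
            m=(g>105).astype(np.uint8); nn,l,st,ce=cv2.connectedComponentsWithStats(m,connectivity=8)
            i=1+np.argmax(st[1:,4]); pts=cv2.findNonZero((l==i).astype(np.uint8)); h=cv2.convexHull(pts); M=cv2.moments(h)
            uv=np.array([M["m10"]/M["m00"],M["m01"]/M["m00"]])+[u-r,v-r]
            print(n,k,uv.round(1),cv2.boundingRect(h),onz(c,uv,Z[k]).round(4))
    rows.append(np.hstack(row))
    q=[("wheel_a_mid",.005),("spacer_mid",.005),("flange_mid",.006),("arbor_seat",.02)]
    for a,z in q:
        for d in cut_out(c,a)[:2]:
            ys,xs=np.nonzero(d["region"]); print(n,a,round(d["conf"],2),xs.mean().round(1),ys.mean().round(1),onz(c,(xs.mean(),ys.mean()),z).round(4)[:2])
cv2.imwrite("pics/m.png",np.vstack(rows)[:,:,::-1])
E
```

```text
top A [383.5 199.5] (0, 0, 44, 44) [ 0.6277 -0.193   0.01  ]
top B [260.5 264.5] (0, 0, 44, 44) [0.4667 0.0981 0.01  ]
top sp [209.5 192.5] (0, 0, 44, 44) [0.6373 0.2269 0.007 ]
top fl [429.5 282.5] (0, 0, 44, 44) [ 0.4345 -0.2954  0.008 ]
top wheel_a_mid 0.73 383.4 199.8 [ 0.6278 -0.1938]
top wheel_a_mid 0.22 261.8 265.6 [0.4643 0.0952]
top flange_mid 0.57 429.6 282.5 [ 0.4344 -0.2963]
top arbor_seat 0.74 332.8 278.1 [ 0.439  -0.0705]
top arbor_seat 0.26 210.5 193.3 [0.6329 0.2223]
scene A [188.5 282.5] (0, 0, 44, 44) [ 0.6314 -0.1938  0.01  ]
scene B [285.5 186.5] (0, 0, 44, 44) [0.4687 0.0979 0.01  ]
scene sp [366.5 220.5] (0, 0, 44, 44) [0.6387 0.2254 0.007 ]
scene fl [119.5 230.5] (0, 0, 44, 44) [ 0.4377 -0.294   0.008 ]
scene wheel_a_mid 0.93 189.2 283.0 [ 0.63   -0.1926]
scene spacer_mid 0.47 365.9 220.1 [0.6358 0.2259]
scene flange_mid 0.66 215.8 200.0 [ 0.4375 -0.0693]
scene flange_mid 0.54 119.9 231.5 [ 0.4392 -0.2939]
scene arbor_seat 0.83 215.5 200.2 [ 0.4503 -0.0726]
```

View pics/m.png

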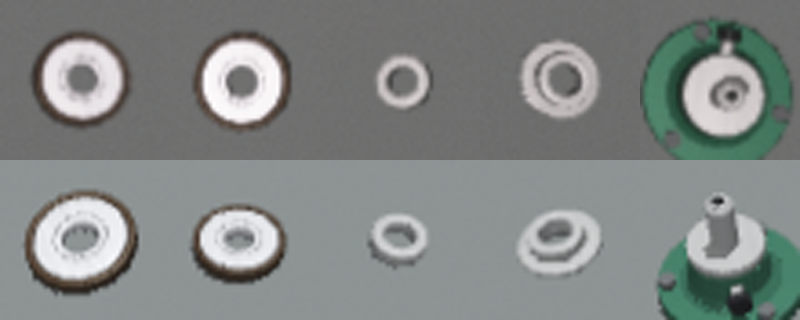

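```bash
cat > fit.py <<'E'
from h import *
from scipy.optimize import minimize
A=np.linspace(0,2*np.pi,120,endpoint=False)
def fit(c,xy,circs,d=.0012):
    g=cv2.GaussianBlur(c["color"].min(2).astype(np.float32),(0,0),.6)
    def smp(x,y,z,r):
        p=px(c,np.c_[x+r*np.cos(A),y+r*np.sin(A),np.full(A.size,z)]).astype(np.float32)
        return cv2.remap(g,p[:,:1],p[:,1:],cv2.INTER_LINEAR)[:,0]
    def cost(p): return -sum(s*np.clip(smp(*p,z,r-d)-smp(*p,z,r+d),-60,60).mean() if s>0 else np.clip(smp(*p,z,r-d)-smp(*p,z,r+d),-60,60).mean() for z,r,s in circs)*(1)
    def cost2(p): return -sum(np.clip(s*(smp(*p,z,r-d)-smp(*p,z,r+d)),-60,60).mean() for z,r,s in circs)
    G=[(cost2((xy[0]+i,xy[1]+j)),xy[0]+i,xy[1]+j) for i in np.arange(-.012,.0121,.0015) for j in np.arange(-.012,.0121,.0015)]
    b=min(G); r=minimize(cost2,b[1:],method="Nelder-Mead",options=dict(initial_simplex=[b[1:],(b[1]+.001,b[2]),(b[1],b[2]+.001)],xatol=1e-5))
    return r.x,-r.fun
O={"A":((.629,-.193),[(.01,.0265,1),(.01,.0105,-1)]),"B":((.465,.096),[(.01,.0265,1),(.01,.0105,-1)]),
"sp":((.636,.224),[(.01,.018,1),(.01,.0105,-1)]),"fl":((.436,-.295),[(.005,.025,1),(.015,.0105,-1)]),"ar":((.438,-.071),[(.045,.025,1)])}
E
sed -i '/def cost(p)/d' fit.py
python3 - <<'E'
from fit import *
for n in("top","scene"):
    c=read_camera(n)
    for k in O: x,f=fit(c,*O[k]); print(n,k,x.round(4),round(f,1))
E
```

```text
top A [ 0.628  -0.1944] 99.3
top B [0.4655 0.0969] 114.4
top sp [0.6358 0.2248] 74.9
top fl [ 0.4346 -0.2965] 73.4
top ar [ 0.4392 -0.0713] 58.3
scene A [ 0.6301 -0.1932] 102.7
scene B [0.4679 0.0977] 89.6
scene sp [0.6373 0.2258] 61.0
scene fl [ 0.4361 -0.2946] 60.7
scene ar [ 0.443  -0.0706] 34.4
```

Emit:
arm_command(
  commands=[
    [0.65,-1,-0.2,0,0,0,0.8],
    [0.65,-1,-0.2,0,0,0,0.8],
    [0.65,-1,-0.2,0,0,0,0.8],
    [0.65,-1,-0.2,0,0,0,0.8],
    [0.65,-1,-0.2,0,0,0,0.8],
    [0.65,-1,-0.2,0,0,0,0.8],
    [0.65,-1,-0.2,0,0,0,0.8],
    [0.65,-1,-0.2,0,0,0,0.8],
  ],
  newtons=20,
)

```text
time: 2.3
tool_pos: [0.3669, 0.2601, 0.1813]
orientation: [[-0.928, 0.373, -0.0], [0.373, 0.928, 0.0], [0.0, 0.0, -1.0]]
contact_force: [-0.2, 0.1, -0.1]
opening: 0.077
grasp_force: 0.0
```

Emit:
arm_command(
  commands=[
    [0.4,-0.65,-0.1,0,0,0,0.8],
    [0.4,-0.65,-0.1,0,0,0,0.8],
    [0.4,-0.65,-0.1,0,0,0,0.8],
    [0.4,-0.65,-0.1,0,0,0,0.8],
    [0.4,-0.65,-0.55,0,0,0,0.8],
    [0.4,-0.65,-0.55,0,0,0,0.8],
    [0.4,-0.65,-0.55,0,0,0,0.8],
    [0.4,-0.65,-0.55,0,0,0,0.8],
  ],
)

```text
time: 3.1
tool_pos: [0.4657, 0.0993, 0.0432]
orientation: [[-0.929, 0.369, -0.003], [0.369, 0.929, -0.0], [0.003, -0.001, -1.0]]
contact_force: [0.0, 0.6, 0.6]
opening: 0.0767
grasp_force: 0.0
```

```bash
python3 - <<'E'
from fit import *
o=get_obs(); print(o["tool_pos"],o["q"])
c=read_camera("scene"); u,v=map(int,px(c,[.4665,.0973,.02])[0]); cr=c["color"][max(0,v-70):v+60,u-80:u+80]
cv2.imwrite("pics/b1.png",cv2.resize(cr,None,fx=4,fy=4)[:,:,::-1])
E
```

```text
[0.46574922 0.09932784 0.04315251] [ 7.62938853e+00  2.28083502e+01  1.08159385e+02  4.15739847e-03
  4.91984502e+01 -6.07052971e+01]
```

View pics/b1.png

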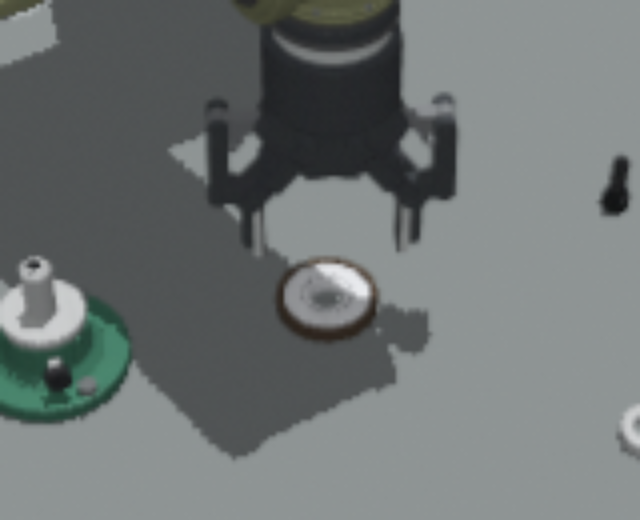

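Emit:
arm_command(
  commands=[
    [0,0,-0.1,0,0,0,0.8],
    [0,0,-0.13,0,0,0,0.8],
    [0,0,-0.15,0,0,0,0.8],
    [0,0,-0.16,0,0,0,0.8],
    [0,0,-0.16,0,0,0,0.8],
  ],
)

```text
time: 3.65
tool_pos: [0.4668, 0.0985, 0.0045]
orientation: [[-0.929, 0.371, 0.001], [0.371, 0.929, 0.0], [-0.001, 0.0, -1.0]]
contact_force: [0.1, 0.0, 0.5]
opening: 0.0767
grasp_force: 0.0
```

```bash
python3 - <<'E'
from fit import *
c=read_camera("scene"); u,v=map(int,px(c,[.4665,.0973,.02])[0]); cr=c["color"][v-50:v+40,u-60:u+60]
cv2.imwrite("pics/b2.png",cv2.resize(cr,None,fx=6,fy=6,interpolation=cv2.INTER_CUBIC)[:,:,::-1])
E
```

```text
(no output)
```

View pics/b2.png

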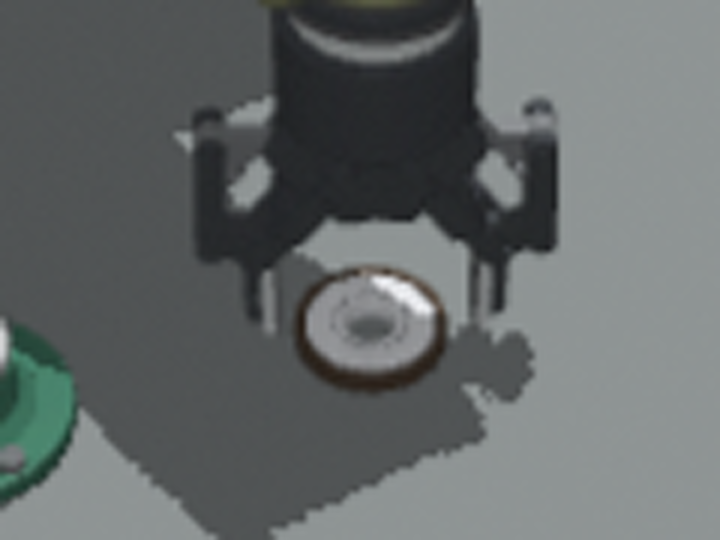

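Emit:
arm_command(
  commands=[
    [0,0,-0.03,0,0,0,0.6],
    [0,0,-0.03,0,0,0,0.2],
    [0,0,-0.03,0,0,0,0.2],
    [0,0,-0.03,0,0,0,0.2],
    [0,0,-0.03,0,0,0,0.2],
  ],
  newtons=20,
)

```text
time: 4.2
tool_pos: [0.4664, 0.0983, -0.0037]
orientation: [[-0.929, 0.371, 0.0], [0.371, 0.929, 0.0], [-0.0, 0.0, -1.0]]
contact_force: [1.3, -0.6, -0.4]
opening: 0.0629
grasp_force: 21.8
```

Emit:
arm_command(
  commands=[
    [0,0,0,0,0,0,0.7],
    [0,0,0,0,0,0,0.7],
    [0,0,0,0,0,-0.7,0.7],
    [0,0,0,0,0,-0.7,0.7],
    [0,0,0,0,0,-0.7,0.7],
    [0,0,0,0,0,-0.7,0.7],
    [0,0,0,0,0,-0.7,0.7],
    [0,0,0,0,0,-0.7,0.7],
    [0,0,0,0,0,-0.7,0.7],
    [0,0,0,0,0,-0.7,0.7],
  ],
)

```text
time: 5.2
tool_pos: [0.4663, 0.0983, -0.0038]
orientation: [[-0.086, 0.996, -0.0], [0.996, 0.086, -0.0], [0.0, -0.0, -1.0]]
contact_force: [-0.2, 0.3, 0.0]
opening: 0.0725
grasp_force: 0.0
```

Emit:
arm_command(
  commands=[
    [0,0,0,0,0,-0.09,0.7],
    [0,0,0,0,0,-0.18,0.2],
    [0,0,0,0,0,-0.18,0.2],
    [0,0,0,0,0,-0.18,0.2],
    [0,0,0,0,0,-0.18,0.2],
  ],
  newtons=50,
)

```text
time: 5.7
tool_pos: [0.4669, 0.0984, -0.0029]
orientation: [[0.19, 0.982, 0.001], [0.982, -0.19, 0.0], [0.0, 0.001, -1.0]]
contact_force: [-3.5, -0.1, 12.4]
opening: 0.0609
grasp_force: 50.9
```

Emit:
arm_command(
  commands=[
    [0,0,0.01,0,0,0,0.2],
    [0,0,0.02,0,0,0,0.2],
    [0,0,0.04,0,0,0,0.2],
    [0,0,0.08,0,0,0,0.2],
    [0,0,0.08,0,0,0,0.2],
  ],
)

```text
time: 6.2
tool_pos: [0.4671, 0.0984, 0.0177]
orientation: [[0.19, 0.982, 0.002], [0.982, -0.19, 0.0], [0.001, 0.002, -1.0]]
contact_force: [0.1, -0.8, -1.3]
opening: 0.0611
grasp_force: 54.3
```

```bash
python3 - <<'E'
from fit import *
o=get_obs();print(o["q"],o["contact_force"])
c=read_camera("scene"); u,v=map(int,px(c,[.4665,.0973,.02])[0]); cr=c["color"][v-50:v+40,u-60:u+60]
c2=read_camera("top"); u,v=map(int,px(c2,[.4665,.0973,.02])[0]); cr2=c2["color"][v-45:v+45,u-30:u+30]
cv2.imwrite("pics/b3.png",cv2.resize(np.hstack([cr,cr2]),None,fx=4.4,fy=4.4,interpolation=cv2.INTER_CUBIC)[:,:,::-1])
E
```

```text
[7.49808216e+00 2.55853589e+01 1.08619756e+02 6.27740759e-04
 4.56756761e+01 1.84595370e+01] [ 0.10976658 -0.78975571 -1.32574735]
```

View pics/b3.png

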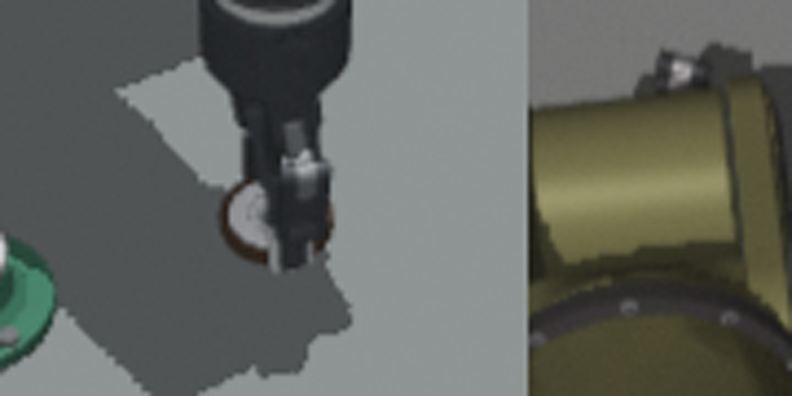

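Emit:
arm_command(
  commands=[
    [0,0,0.2,0,0,0,0.2],
    [-0.03,-0.17,0.33,0,0,0,0.2],
    [-0.06,-0.34,0.33,0,0,0,0.2],
    [-0.08,-0.5,0.33,0,0,0,0.2],
    [-0.1,-0.63,0.33,0,0,0,0.2],
    [-0.106,-0.674,0.33,0,0,0,0.2],
    [-0.106,-0.674,0.33,0,0,0,0.2],
    [-0.106,-0.674,0.33,0,0,0,0.2],
  ],
)

```text
time: 7.1
tool_pos: [0.4399, -0.0696, 0.0986]
orientation: [[0.19, 0.982, -0.0], [0.982, -0.19, 0.0], [0.0, -0.0, -1.0]]
contact_force: [0.6, 0.5, -2.1]
opening: 0.0608
grasp_force: 55.3
```

```bash
python3 - <<'E'
from fit import *
o=get_obs();p=o["tool_pos"];print(p,o["q"],o["contact_force"])
c=read_camera("scene"); u,v=map(int,px(c,[.4405,-.07,.08])[0]); cr=c["color"][v-45:v+45,u-60:u+60]
print(v-45,u-60,px(c,[.4405,-.07,.082]),px(c,[p[0],p[1],p[2]+.0133]))
print(fit(c,p[:2],[(p[2]+.0133,.0265,1)]))
for z,r in((.045,.025),(.012,.048)): print(fit(c,(.4405,-.07),[(z,r,1)]))
cv2.imwrite("pics/b4.png",cv2.resize(cr,None,fx=6,fy=6,interpolation=cv2.INTER_CUBIC)[:,:,::-1])
E
```

```text
[ 0.43992361 -0.06963119  0.09860153] [-1.37128465e+01  1.37229834e+01  1.11228695e+02  1.14472455e-02
  5.50711210e+01 -2.75100989e+00] [ 0.5718517   0.51264344 -2.10963208]
134 152 [[212.01775423 178.71816254]] [[210.43730034 169.04806578]]
(array([ 0.44527047, -0.06897109]), np.float64(29.415437698364258))
(array([ 0.44540455, -0.07067857]), np.float64(21.515966415405273))
(array([ 0.43427914, -0.0318515 ]), np.float64(3.6156423091888428))
```

View pics/b4.png

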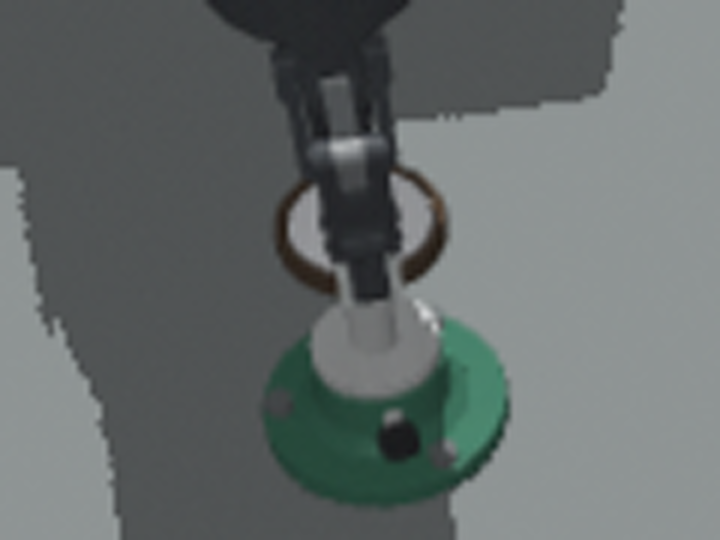

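Emit:
arm_command(
  commands=[
    [0,0,-0.03,0,0,0,0.2],
    [0,0,-0.06,0,0,0,0.2],
    [0,0,-0.08,0,0,0,0.2],
    [0,0,-0.09,0,0,0,0.2],
    [0,0,-0.1,0,0,0,0.2],
  ],
)

```text
time: 7.65
tool_pos: [0.4398, -0.0702, 0.0735]
orientation: [[0.19, 0.982, -0.001], [0.982, -0.19, -0.0], [-0.0, -0.001, -1.0]]
contact_force: [-1.6, -2.7, 1.2]
opening: 0.0609
grasp_force: 55.6
```

Emit:
arm_command(
  commands=[
    [-0.003,-0.004,0,0,0,0,0.2],
    [-0.003,-0.004,-0.01,0,0,0,0.2],
    [-0.003,-0.004,-0.02,0,0,0,0.2],
    [-0.003,-0.004,-0.02,0,0,0,0.2],
  ],
)

```text
time: 8.05
tool_pos: [0.439, -0.0712, 0.0685]
orientation: [[0.19, 0.982, -0.0], [0.982, -0.19, 0.0], [0.0, -0.0, -1.0]]
contact_force: [-0.8, -0.3, -0.7]
opening: 0.0606
grasp_force: 55.3
```

Emit:
arm_command(
  commands=[
    [0,0,-0.02,0,0,0,0.2],
    [0,0,-0.04,0,0,0,0.2],
    [0,0,-0.06,0,0,0,0.2],
    [0,0,-0.08,0,0,0,0.2],
    [0,0,-0.09,0,0,0,0.2],
    [0,0,-0.09,0,0,0,0.2],
  ],
)

```text
time: 8.65
tool_pos: [0.439, -0.0712, 0.0459]
orientation: [[0.19, 0.982, -0.001], [0.982, -0.19, 0.0], [0.0, -0.001, -1.0]]
contact_force: [0.8, -0.3, -1.3]
opening: 0.0606
grasp_force: 55.3
```

Emit:
arm_command(
  commands=[
    [0,0,-0.005,0,0,0,0.2],
    [0,0,-0.01,0,0,0,0.2],
    [0,0,-0.014,0,0,0,0.2],
    [0,0,-0.014,0,0,0,0.2],
  ],
)

```text
time: 9.05
tool_pos: [0.4391, -0.0712, 0.0427]
orientation: [[0.19, 0.982, -0.0], [0.982, -0.19, 0.0], [0.0, -0.0, -1.0]]
contact_force: [-0.1, -1.3, -1.2]
opening: 0.0603
grasp_force: 55.3
```

Emit:
arm_command(
  commands=[
    [0,0,-0.004,0,0,0,0.2],
    [0,0,-0.006,0,0,0,0.2],
    [0,0,-0.006,0,0,0,0.2],
  ],
)

```text
time: 9.35
tool_pos: [0.4393, -0.0713, 0.0422]
orientation: [[0.19, 0.982, 0.0], [0.982, -0.19, -0.0], [-0.0, 0.0, -1.0]]
contact_force: [-7.6, 0.8, 16.5]
opening: 0.0608
grasp_force: 57.1
```

Emit:
arm_command(
  commands=[
    [0,0,0.004,0,0,0,0.2],
    [0,0,0.004,0,0,0,0.7],
    [0,0,0.004,0,0,0,0.7],
    [0,0,0.004,0,0,0,0.7],
    [0,0,0.1,0,0,0,0.7],
    [0,0,0.3,0,0,0,0.7],
    [0,0,0.4,0,0,0,0.7],
    [0,0,0.4,0,0,0,0.7],
  ],
)

```text
time: 10.15
tool_pos: [0.4406, -0.0716, 0.1446]
orientation: [[0.19, 0.982, 0.006], [0.982, -0.19, -0.001], [-0.0, 0.006, -1.0]]
contact_force: [-0.2, 0.5, -0.4]
opening: 0.0724
grasp_force: 0.0
```

```bash
python3 - <<'E'
from fit import *
o=get_obs();p=o["tool_pos"];print(p,o["q"],o["contact_force"])
c=read_camera("scene"); u,v=map(int,px(c,[.4405,-.07,.06])[0]); cr=c["color"][v-45:v+45,u-60:u+60]
print(fit(c,(.439,-.0712),[(.055,.0265,1)]))
cv2.imwrite("pics/b5.png",cv2.resize(cr,None,fx=6,fy=6,interpolation=cv2.INTER_CUBIC)[:,:,::-1])
E
```

```text
[ 0.4406445  -0.07155217  0.14456441] [-1.39262366e+01  9.51873094e+00  1.09092854e+02  5.44022210e-04
  6.10385676e+01 -2.96837114e+00] [-0.18975748  0.4758693  -0.36533493]
(array([ 0.44371673, -0.06958914]), np.float64(46.19103240966797))
```

View pics/b5.png

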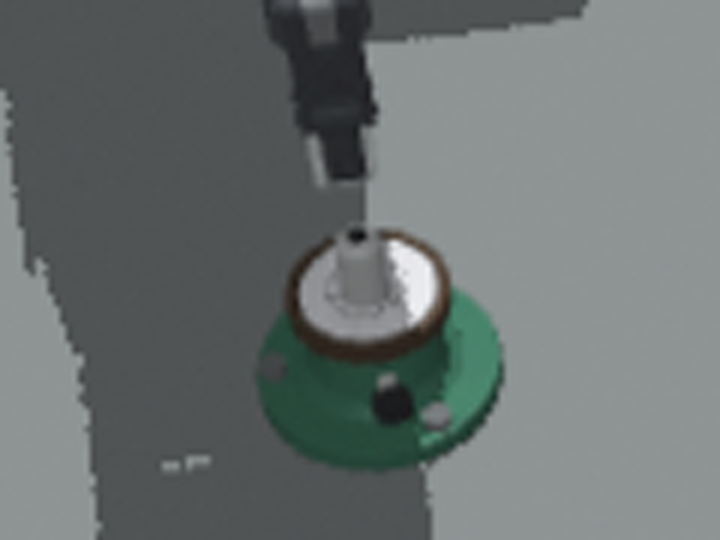

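Emit:
arm_command(
  commands=[
    [0.79,1,0,0,0,0,0.1],
    [0.79,1,0,0,0,0,0.1],
    [0.79,1,0,0,0,0,0.1],
    [0.79,1,0,0,0,0,0.1],
    [0.79,1,0,0,0,0,0.1],
    [0.79,1,0,0,0,0,0.1],
    [0.79,1,0,0,0,0,0.1],
    [0.79,1,0,0,0,0,0.1],
  ],
  newtons=20,
)

```text
time: 11.0
tool_pos: [0.6367, 0.1808, 0.1384]
orientation: [[0.188, 0.982, -0.003], [0.982, -0.188, -0.0], [-0.001, -0.003, -1.0]]
contact_force: [0.1, -0.8, 0.1]
opening: 0.0472
grasp_force: 0.0
```

Emit:
arm_command(
  commands=[
    [0,0.18,0,0,0,0,0.1],
    [0,0.18,-0.1,0,0,0,0.1],
    [0,0.18,-0.3,0,0,0,0.1],
    [0,0.18,-0.45,0,0,0,0.1],
    [0,0.18,-0.5,0,0,0,0.1],
    [0,0.18,-0.5,0,0,0,0.1],
    [0,0.18,-0.5,0,0,0,0.1],
  ],
)

```text
time: 11.7
tool_pos: [0.6375, 0.2237, 0.0181]
orientation: [[0.191, 0.982, 0.002], [0.982, -0.191, 0.001], [0.001, 0.002, -1.0]]
contact_force: [0.9, -0.6, -0.2]
opening: 0.0472
grasp_force: 0.0
```

Emit:
arm_command(
  commands=[
    [-0.004,0.008,0,0,0,0,0.1],
    [-0.004,0.008,-0.04,0,0,0,0.1],
    [-0.004,0.008,-0.066,0,0,0,0.1],
    [-0.004,0.008,-0.066,0,0,0,0.1],
    [-0.004,0.008,-0.066,0,0,0,-0.5],
    [-0.004,0.008,-0.066,0,0,0,-0.5],
    [-0.004,0.008,-0.066,0,0,0,-0.5],
    [-0.004,0.008,-0.066,0,0,0,-0.5],
  ],
)

```text
time: 12.5
tool_pos: [0.6357, 0.2258, -0.0001]
orientation: [[0.19, 0.982, 0.0], [0.982, -0.19, 0.0], [0.0, 0.0, -1.0]]
contact_force: [0.3, 0.3, -1.0]
opening: 0.035
grasp_force: 20.0
```

Emit:
arm_command(
  commands=[
    [0,0,0,0,0,0,0.1],
    [0,0,0.004,0,0,0,0.1],
    [0,0,0.004,0,0,0.7,0.1],
    [0,0,0.004,0,0,0.7,0.1],
    [0,0,0.004,0,0,0.7,0.1],
    [0,0,0.004,0,0,0.7,0.1],
    [0,0,0.004,0,0,0.7,0.1],
    [0,0,0.004,0,0,0.7,0.1],
    [0,0,0.004,0,0,0.7,0.1],
    [0,0,0.004,0,0,0.7,0.1],
  ],
)

```text
time: 13.5
tool_pos: [0.6357, 0.2258, 0.0009]
orientation: [[-0.792, 0.611, 0.0], [0.611, 0.792, 0.0], [-0.0, 0.0, -1.0]]
contact_force: [0.4, 0.0, -0.2]
opening: 0.0472
grasp_force: 0.0
```

Emit:
arm_command(
  commands=[
    [0,0,0,0,0,0.09,0.1],
    [0,0,0,0,0,0.18,-0.5],
    [0,0,0,0,0,0.18,-0.5],
    [0,0,0,0,0,0.18,-0.5],
    [0,0,0,0,0,0.18,-0.5],
    [0,0,0,0,0,0.18,-0.5],
  ],
  newtons=45,
)

```text
time: 14.1
tool_pos: [0.636, 0.2259, 0.0014]
orientation: [[-0.928, 0.373, 0.001], [0.373, 0.928, 0.0], [-0.001, 0.001, -1.0]]
contact_force: [0.4, -0.7, 4.5]
opening: 0.0338
grasp_force: 44.5
```

Emit:
arm_command(
  commands=[
    [0,0,0.1,0,0,0,-0.5],
    [0,0,0.3,0,0,0,-0.5],
    [-0.78,-1,0.42,0,0,0,-0.5],
    [-0.78,-1,0.42,0,0,0,-0.5],
    [-0.78,-1,0.42,0,0,0,-0.5],
    [-0.78,-1,0.42,0,0,0,-0.5],
    [-0.78,-1,0.42,0,0,0,-0.5],
    [-0.78,-1,0.42,0,0,0,-0.5],
    [-0.78,-1,0.42,0,0,0,-0.5],
    [-0.78,-1,0.42,0,0,0,-0.5],
  ],
)

```text
time: 15.1
tool_pos: [0.4396, -0.0257, 0.1062]
orientation: [[-0.927, 0.376, 0.0], [0.376, 0.927, -0.0], [-0.0, -0.0, -1.0]]
contact_force: [-0.3, 0.8, -0.5]
opening: 0.034
grasp_force: 45.0
```

Emit:
arm_command(
  commands=[
    [-0.004,-0.1,0,0,0,0,-0.5],
    [-0.004,-0.18,0,0,0,0,-0.5],
    [-0.004,-0.18,0,0,0,0,-0.5],
    [-0.004,-0.18,-0.03,0,0,0,-0.5],
    [-0.004,-0.18,-0.05,0,0,0,-0.5],
    [-0.004,-0.18,-0.05,0,0,0,-0.5],
  ],
)

```text
time: 15.7
tool_pos: [0.4393, -0.0684, 0.0922]
orientation: [[-0.929, 0.37, -0.002], [0.37, 0.929, 0.001], [0.002, -0.0, -1.0]]
contact_force: [-0.2, -0.1, -0.0]
opening: 0.0337
grasp_force: 45.0
```

Emit:
arm_command(
  commands=[
    [0,-0.008,0,0,0,0,-0.5],
    [0,-0.008,-0.01,0,0,0,-0.5],
    [0,-0.008,-0.01,0,0,0,-0.5],
  ],
)

```text
time: 16.0
tool_pos: [0.4396, -0.0711, 0.0906]
orientation: [[-0.929, 0.371, -0.0], [0.371, 0.929, 0.0], [0.0, -0.0, -1.0]]
contact_force: [0.7, -0.6, -0.7]
opening: 0.0337
grasp_force: 45.0
```

Good position; lower onto the chamfer and past it.

Emit:
arm_command(
  commands=[
    [-0.002,0,-0.02,0,0,0,-0.5],
    [-0.002,0,-0.035,0,0,0,-0.5],
    [-0.002,0,-0.05,0,0,0,-0.5],
    [-0.002,0,-0.06,0,0,0,-0.5],
    [-0.002,0,-0.06,0,0,0,-0.5],
  ],
)

```text
time: 16.5
tool_pos: [0.439, -0.0712, 0.0754]
orientation: [[-0.929, 0.371, -0.001], [0.371, 0.929, 0.0], [0.001, -0.0, -1.0]]
contact_force: [0.4, 1.0, -0.5]
opening: 0.0336
grasp_force: 45.0
```

Emit:
arm_command(
  commands=[
    [0,0,-0.02,0,0,0,-0.5],
    [0,0,-0.04,0,0,0,-0.5],
    [0,0,-0.06,0,0,0,-0.5],
    [0,0,-0.066,0,0,0,-0.5],
    [0,0,-0.066,0,0,0,-0.5],
  ],
)

```text
time: 17.0
tool_pos: [0.439, -0.0712, 0.059]
orientation: [[-0.929, 0.371, -0.001], [0.371, 0.929, 0.0], [0.001, -0.0, -1.0]]
contact_force: [-0.6, 0.5, -0.4]
opening: 0.0338
grasp_force: 45.0
```

Emit:
arm_command(
  commands=[
    [0,0,-0.004,0,0,0,-0.5],
    [0,0,-0.006,0,0,0,-0.5],
    [0,0,-0.006,0,0,0,-0.5],
  ],
)

```text
time: 17.3
tool_pos: [0.4392, -0.0712, 0.0578]
orientation: [[-0.929, 0.371, 0.0], [0.371, 0.929, -0.0], [-0.0, -0.0, -1.0]]
contact_force: [-0.4, 0.0, -0.1]
opening: 0.0338
grasp_force: 45.0
```

Emit:
arm_command(
  commands=[
    [0,0,-0.004,0,0,0,-0.5],
    [0,0,-0.006,0,0,0,-0.5],
    [0,0,-0.006,0,0,0,-0.5],
  ],
)

```text
time: 17.6
tool_pos: [0.4392, -0.0712, 0.0564]
orientation: [[-0.929, 0.371, 0.0], [0.371, 0.929, -0.0], [-0.0, -0.0, -1.0]]
contact_force: [-0.6, 0.0, 1.3]
opening: 0.0338
grasp_force: 45.2
```

Emit:
arm_command(
  commands=[
    [0,0,-0.002,0,0,0,-0.5],
    [0,0,-0.003,0,0,0,-0.5],
    [0,0,-0.003,0,0,0,-0.5],
  ],
)

```text
time: 17.9
tool_pos: [0.4393, -0.0712, 0.0562]
orientation: [[-0.929, 0.371, 0.0], [0.371, 0.929, -0.0], [-0.0, 0.0, -1.0]]
contact_force: [-6.1, 1.7, 14.0]
opening: 0.034
grasp_force: 46.4
```

Emit:
arm_command(
  commands=[
    [0,0,0.003,0,0,0,0.1],
    [0,0,0.003,0,0,0,0.1],
    [0,0,0.003,0,0,0,0.1],
    [0,0,0.1,0,0,0,0.1],
    [0,0,0.3,0,0,0,0.4],
    [0.2,-0.12,0.36,0,0,0,0.7],
    [0.757,-0.488,0.36,0,0,0,0.7],
    [0.757,-0.488,0.36,0,0,0,0.7],
    [0.757,-0.488,0.36,0,0,0,0.7],
    [0.757,-0.488,0.36,0,0,0,0.7],
  ],
  newtons=20,
)

```text
time: 18.9
tool_pos: [0.6302, -0.1951, 0.1447]
orientation: [[-0.928, 0.372, -0.0], [0.372, 0.928, -0.0], [0.0, -0.0, -1.0]]
contact_force: [-1.4, 1.2, 0.1]
opening: 0.0726
grasp_force: 0.0
```

Emit:
arm_command(
  commands=[
    [0,0,0,0,0,0,0.7],
    [0,0,0,0,0,0,0.7],
  ],
)

```text
time: 19.1
tool_pos: [0.6281, -0.1931, 0.1445]
orientation: [[-0.929, 0.371, -0.001], [0.371, 0.929, 0.001], [0.002, -0.0, -1.0]]
contact_force: [0.1, -0.5, -0.8]
opening: 0.0726
grasp_force: 0.0
```

```bash
python3 - <<'E'
from fit import *
o=get_obs();p=o["tool_pos"];print(p,o["q"])
c=read_camera("scene"); u,v=map(int,px(c,[.4405,-.07,.06])[0]); cr=c["color"][v-40:v+40,u-50:u+50]
print(fit(c,*O["A"]))
cv2.imwrite("pics/b6.png",cv2.resize(cr,None,fx=6,fy=6,interpolation=cv2.INTER_CUBIC)[:,:,::-1])
E
```

```text
[ 0.62805917 -0.19314222  0.14453951] [-2.02877237e+01  3.51397565e+01  7.30778668e+01  2.36238055e-03
  7.18702619e+01 -8.85130159e+01]
(array([ 0.63081054, -0.19317959]), np.float64(70.47321319580078))
```

View pics/b6.png

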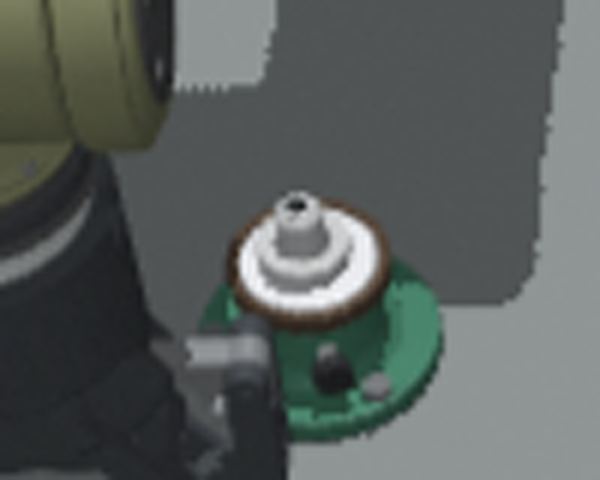

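Emit:
arm_command(
  commands=[
    [0,0,-0.2,0,0,0,0.7],
    [0,0,-0.4,0,0,0,0.7],
    [0,0,-0.52,0,0,0,0.7],
    [0,0,-0.57,0,0,0,0.7],
    [0,0,-0.59,0,0,0,0.7],
    [0,0,-0.59,0,0,0,0.7],
    [0,0,-0.59,0,0,0,0.2],
    [0,0,-0.59,0,0,0,0.2],
    [0,0,-0.59,0,0,0,0.2],
    [0,0,-0.59,0,0,0,0.2],
  ],
)

```text
time: 20.15
tool_pos: [0.6294, -0.1935, 0.0006]
orientation: [[-0.929, 0.371, 0.003], [0.371, 0.929, -0.001], [-0.003, 0.0, -1.0]]
contact_force: [-2.1, 1.6, 6.0]
opening: 0.0613
grasp_force: 20.6
```

Emit:
arm_command(
  commands=[
    [0,0,0,0,0,0,0.7],
    [0,0,0,0,0,0,0.7],
    [0,0,0,0,0,0,0.7],
  ],
)

```text
time: 20.45
tool_pos: [0.6286, -0.1933, -0.0015]
orientation: [[-0.929, 0.371, 0.001], [0.371, 0.929, -0.0], [-0.001, 0.0, -1.0]]
contact_force: [-0.1, 0.6, 0.0]
opening: 0.0727
grasp_force: 0.0
```

Emit:
arm_command(
  commands=[
    [0,0,-0.007,0,0,0,0.7],
    [0,0,-0.007,0,0,0,0.7],
    [0,0,-0.007,0,0,0,0.2],
    [0,0,-0.007,0,0,0,0.2],
    [0,0,-0.007,0,0,0,0.2],
    [0,0,-0.007,0,0,0,0.2],
  ],
)

```text
time: 21.05
tool_pos: [0.6285, -0.1932, -0.0035]
orientation: [[-0.929, 0.371, 0.0], [0.371, 0.929, 0.0], [-0.0, 0.0, -1.0]]
contact_force: [-2.0, 1.6, 5.2]
opening: 0.062
grasp_force: 21.8
```

Emit:
arm_command(
  commands=[
    [0,0,0,0,0,0,0.7],
    [0,0,0,0,0,0,0.7],
    [0,0,0,0,0,-0.7,0.7],
    [0,0,0,0,0,-0.7,0.7],
    [0,0,0,0,0,-0.7,0.7],
    [0,0,0,0,0,-0.7,0.7],
    [0,0,0,0,0,-0.7,0.7],
    [0,0,0,0,0,-0.7,0.7],
    [0,0,0,0,0,-0.7,0.7],
    [0,0,0,0,0,-0.7,0.7],
  ],
)

```text
time: 22.05
tool_pos: [0.6283, -0.1932, -0.004]
orientation: [[-0.086, 0.996, -0.0], [0.996, 0.086, 0.0], [0.0, -0.0, -1.0]]
contact_force: [0.5, -0.3, -0.1]
opening: 0.0727
grasp_force: 0.0
```

Emit:
arm_command(
  commands=[
    [0,0,0,0,0,-0.09,0.7],
    [0,0,0,0,0,-0.18,0.2],
    [0,0,0,0,0,-0.18,0.2],
    [0,0,0,0,0,-0.18,0.2],
    [0,0,0,0,0,-0.18,0.2],
  ],
  newtons=50,
)

```text
time: 22.55
tool_pos: [0.6288, -0.1934, -0.003]
orientation: [[0.19, 0.982, 0.001], [0.982, -0.19, -0.0], [-0.0, 0.001, -1.0]]
contact_force: [-0.5, 0.6, 6.4]
opening: 0.0606
grasp_force: 53.0
```

Emit:
arm_command(
  commands=[
    [0,0,0.05,0,0,0,0.2],
    [0,0,0.2,0,0,0,0.2],
    [0,0,0.43,0,0,0,0.2],
    [-0.15,0.1,0.43,0,0,0,0.2],
    [-0.758,0.489,0.43,0,0,0,0.2],
    [-0.758,0.489,0.43,0,0,0,0.2],
    [-0.758,0.489,0.43,0,0,0,0.2],
    [-0.758,0.489,0.43,0,0,0,0.2],
    [-0.758,0.489,0.43,0,0,0,0.2],
    [-0.758,0.489,0.43,0,0,0,0.2],
  ],
)

```text
time: 23.55
tool_pos: [0.4393, -0.071, 0.1047]
orientation: [[0.19, 0.982, 0.002], [0.982, -0.19, -0.0], [-0.0, 0.002, -1.0]]
contact_force: [0.5, -0.4, -0.1]
opening: 0.0605
grasp_force: 54.6
```

Emit:
arm_command(
  commands=[
    [0,0,-0.04,0,0,0,0.2],
    [0,0,-0.06,0,0,0,0.2],
    [0,0,-0.06,0,0,0,0.2],
  ],
)

```text
time: 23.85
tool_pos: [0.4387, -0.0711, 0.0875]
orientation: [[0.191, 0.982, -0.002], [0.982, -0.191, 0.001], [0.0, -0.002, -1.0]]
contact_force: [-0.2, 1.4, -0.2]
opening: 0.0609
grasp_force: 54.6
```

Emit:
arm_command(
  commands=[
    [0,0,-0.02,0,0,0,0.2],
    [0,0,-0.035,0,0,0,0.2],
    [0,0,-0.05,0,0,0,0.2],
    [0,0,-0.06,0,0,0,0.2],
    [0,0,-0.06,0,0,0,0.2],
  ],
)

```text
time: 24.35
tool_pos: [0.4388, -0.0709, 0.0735]
orientation: [[0.19, 0.982, -0.001], [0.982, -0.19, 0.0], [0.0, -0.001, -1.0]]
contact_force: [-0.0, -0.2, -0.9]
opening: 0.0603
grasp_force: 54.6
```

Emit:
arm_command(
  commands=[
    [0,0,-0.012,0,0,0,0.2],
    [0,0,-0.024,0,0,0,0.2],
    [0,0,-0.036,0,0,0,0.2],
    [0,0,-0.036,0,0,0,0.2],
  ],
)

```text
time: 24.75
tool_pos: [0.4387, -0.0709, 0.0644]
orientation: [[0.19, 0.982, -0.001], [0.982, -0.19, 0.0], [0.0, -0.001, -1.0]]
contact_force: [0.2, 0.2, -0.4]
opening: 0.0604
grasp_force: 54.6
```

Emit:
arm_command(
  commands=[
    [0,0,-0.003,0,0,0,0.2],
    [0,0,-0.005,0,0,0,0.2],
    [0,0,-0.005,0,0,0,0.2],
  ],
)

```text
time: 25.05
tool_pos: [0.4389, -0.071, 0.0635]
orientation: [[0.19, 0.982, 0.0], [0.982, -0.19, -0.0], [-0.0, 0.0, -1.0]]
contact_force: [-0.1, 0.1, -1.1]
opening: 0.0609
grasp_force: 54.6
```

Emit:
arm_command(
  commands=[
    [0,0,-0.003,0,0,0,0.2],
    [0,0,-0.005,0,0,0,0.2],
    [0,0,-0.005,0,0,0,0.2],
  ],
)

```text
time: 25.35
tool_pos: [0.4389, -0.0709, 0.0622]
orientation: [[0.19, 0.982, -0.0], [0.982, -0.19, 0.0], [0.0, -0.0, -1.0]]
contact_force: [0.7, 0.3, -1.2]
opening: 0.0608
grasp_force: 54.6
```

Emit:
arm_command(
  commands=[
    [0,0,-0.002,0,0,0,0.2],
    [0,0,-0.003,0,0,0,0.2],
    [0,0,-0.003,0,0,0,0.2],
  ],
)

```text
time: 25.65
tool_pos: [0.439, -0.071, 0.0619]
orientation: [[0.19, 0.982, 0.0], [0.982, -0.19, -0.0], [-0.0, 0.0, -1.0]]
contact_force: [-2.2, 1.9, 6.0]
opening: 0.0605
grasp_force: 55.3
```

Emit:
arm_command(
  commands=[
    [0,0,-0.001,0,0,0,0.2],
    [0,0,-0.001,0,0,0,0.2],
  ],
)

```text
time: 25.85
tool_pos: [0.439, -0.071, 0.0618]
orientation: [[0.19, 0.982, 0.0], [0.982, -0.19, -0.0], [-0.0, 0.0, -1.0]]
contact_force: [-4.0, 0.5, 9.9]
opening: 0.0606
grasp_force: 55.7
```

Emit:
arm_command(
  commands=[
    [0,0,0.004,0,0,0,0.7],
    [0,0,0.004,0,0,0,0.7],
    [0,0,0.004,0,0,0,0.7],
    [0,0,0.1,0,0,0,0.7],
    [0,0,0.34,0,0,0,0.4],
    [-0.01,-0.2,0.34,0,0,0,0.1],
    [-0.017,-0.895,0.34,0,0,0,0.1],
    [-0.017,-0.895,0.34,0,0,0,0.1],
    [-0.017,-0.895,0.34,0,0,0,0.1],
    [-0.017,-0.895,0.34,0,0,0,0.1],
  ],
  newtons=20,
)

```text
time: 26.85
tool_pos: [0.434, -0.2981, 0.1461]
orientation: [[0.192, 0.981, 0.0], [0.981, -0.192, -0.0], [-0.0, 0.0, -1.0]]
contact_force: [0.8, 0.4, -0.2]
opening: 0.0468
grasp_force: 0.0
```

Emit:
arm_command(
  commands=[
    [0,0,-0.2,0,0,0,0.1],
    [0,0,-0.36,0,0,0,0.1],
    [0,0,-0.4,0,0,0,0.1],
    [0,0,-0.4,0,0,0,0.1],
    [0,0,-0.4,0,0,0,0.1],
  ],
)

```text
time: 27.35
tool_pos: [0.4355, -0.2952, 0.0481]
orientation: [[0.19, 0.982, 0.002], [0.982, -0.19, -0.001], [-0.001, 0.002, -1.0]]
contact_force: [0.5, -0.2, 0.4]
opening: 0.047
grasp_force: 0.0
```

```bash
python3 - <<'E'
from fit import *
o=get_obs();p=o["tool_pos"];print(p,o["q"])
c=read_camera("scene"); u,v=map(int,px(c,[.437,-.18,.06])[0]); cr=c["color"][v-50:v+55,u-70:u+70]
cv2.imwrite("pics/b7.png",cv2.resize(cr,None,fx=5,fy=5,interpolation=cv2.INTER_CUBIC)[:,:,::-1])
E
```

```text
[ 0.43552595 -0.29516967  0.04807091] [-3.81156406e+01  2.72989652e+01  1.00273237e+02 -2.78834639e-04
  5.22977208e+01 -2.71727240e+01]
```

View pics/b7.png

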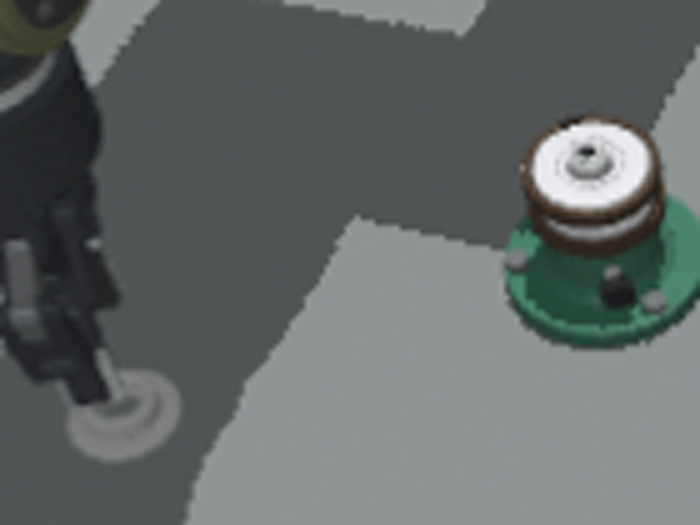

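Emit:
arm_command(
  commands=[
    [-0.002,0,-0.1,0,0,0,0.1],
    [-0.002,0,-0.14,0,0,0,0.1],
    [-0.002,0,-0.155,0,0,0,0.1],
    [-0.002,0,-0.155,0,0,0,0.1],
    [-0.002,0,-0.155,0,0,0,0.1],
  ],
)

```text
time: 27.9
tool_pos: [0.4346, -0.295, 0.0085]
orientation: [[0.19, 0.982, 0.001], [0.982, -0.19, -0.001], [-0.001, 0.001, -1.0]]
contact_force: [-0.8, 0.2, 0.5]
opening: 0.0468
grasp_force: 0.0
```

Emit:
arm_command(
  commands=[
    [0,0,-0.005,0,0,0,0.1],
    [0,0,-0.005,0,0,0,-0.5],
    [0,0,-0.005,0,0,0,-0.5],
    [0,0,-0.005,0,0,0,-0.5],
    [0,0,-0.005,0,0,0,-0.5],
    [0,0,-0.005,0,0,0,-0.5],
  ],
)

```text
time: 28.5
tool_pos: [0.4343, -0.2948, 0.0068]
orientation: [[0.19, 0.982, 0.0], [0.982, -0.19, -0.0], [-0.0, 0.001, -1.0]]
contact_force: [-1.2, 1.0, 6.0]
opening: 0.0319
grasp_force: 19.6
```

Emit:
arm_command(
  commands=[
    [0,0,0,0,0,0,0.1],
    [0,0,0,0,0,0,0.1],
    [0,0,0,0,0,-0.7,0.1],
    [0,0,0,0,0,-0.7,0.1],
    [0,0,0,0,0,-0.7,0.1],
    [0,0,0,0,0,-0.7,0.1],
    [0,0,0,0,0,-0.7,0.1],
    [0,0,0,0,0,-0.7,0.1],
    [0,0,0,0,0,-0.7,0.1],
    [0,0,0,0,0,-0.7,0.1],
  ],
)

```text
time: 29.5
tool_pos: [0.4341, -0.2946, 0.0061]
orientation: [[0.963, 0.271, -0.0], [0.271, -0.963, 0.0], [-0.0, -0.0, -1.0]]
contact_force: [-0.1, 0.4, -0.8]
opening: 0.0474
grasp_force: 0.0
```

Emit:
arm_command(
  commands=[
    [0,0,0,0,0,-0.09,0.1],
    [0,0,0,0,0,-0.18,-0.5],
    [0,0,0,0,0,-0.18,-0.5],
    [0,0,0,0,0,-0.18,-0.5],
    [0,0,0,0,0,-0.18,-0.5],
    [0,0,0,0,0,-0.18,-0.5],
  ],
  newtons=45,
)

```text
time: 30.1
tool_pos: [0.4342, -0.2948, 0.0065]
orientation: [[1.0, -0.002, 0.0], [-0.002, -1.0, -0.0], [0.0, 0.0, -1.0]]
contact_force: [-0.4, 0.9, 4.9]
opening: 0.031
grasp_force: 44.3
```

Emit:
arm_command(
  commands=[
    [0,0,0.05,0,0,0,-0.5],
    [0,0,0.2,0,0,0,-0.5],
    [0,0,0.415,0,0,0,-0.5],
    [0,0.1,0.415,0,0,0,-0.5],
    [0.019,0.4,0.415,0,0,0,-0.5],
    [0.019,0.895,0.415,0,0,0,-0.5],
    [0.019,0.895,0.415,0,0,0,-0.5],
    [0.019,0.895,0.415,0,0,0,-0.5],
    [0.019,0.895,0.415,0,0,0,-0.5],
    [0.019,0.895,0.415,0,0,0,-0.5],
  ],
)

```text
time: 31.1
tool_pos: [0.439, -0.0702, 0.1107]
orientation: [[1.0, -0.0, 0.001], [-0.0, -1.0, -0.0], [0.001, 0.0, -1.0]]
contact_force: [-0.4, -1.3, -1.3]
opening: 0.0307
grasp_force: 45.1
```

Emit:
arm_command(
  commands=[
    [0,0,-0.02,0,0,0,-0.5],
    [0,0,-0.04,0,0,0,-0.5],
    [0,0,-0.04,0,0,0,-0.5],
  ],
)

```text
time: 31.4
tool_pos: [0.4384, -0.0717, 0.0991]
orientation: [[1.0, -0.004, -0.002], [-0.004, -1.0, 0.0], [-0.002, -0.0, -1.0]]
contact_force: [0.0, 0.8, -0.6]
opening: 0.0308
grasp_force: 45.1
```

```bash
python3 - <<'E'
from fit import *
c=read_camera("scene"); u,v=map(int,px(c,[.4405,-.07,.08])[0]); cr=c["color"][v-40:v+40,u-50:u+50]
cv2.imwrite("pics/b8.png",cv2.resize(cr,None,fx=6,fy=6,interpolation=cv2.INTER_CUBIC)[:,:,::-1])
E
```

```text
(no output)
```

View pics/b8.png

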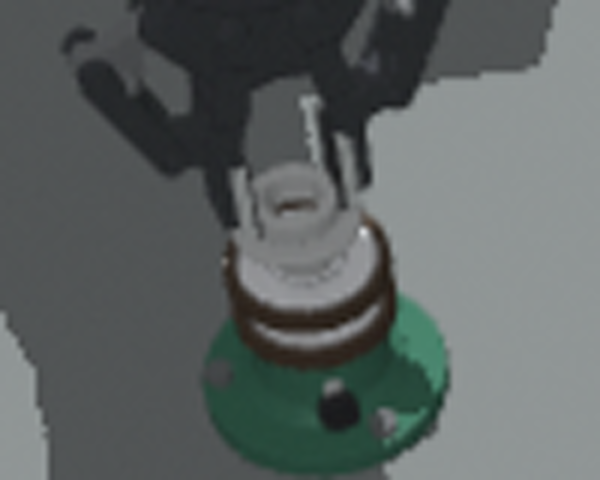

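Emit:
arm_command(
  commands=[
    [0.001,0,-0.01,0,0,0,-0.5],
    [0.001,0,-0.02,0,0,0,-0.5],
    [0.001,0,-0.03,0,0,0,-0.5],
    [0.001,0,-0.04,0,0,0,-0.5],
    [0.001,0,-0.04,0,0,0,-0.5],
  ],
)

```text
time: 31.95
tool_pos: [0.439, -0.0709, 0.0897]
orientation: [[1.0, -0.003, -0.001], [-0.003, -1.0, 0.0], [-0.001, -0.0, -1.0]]
contact_force: [0.1, -0.2, -1.3]
opening: 0.0307
grasp_force: 45.1
```

Emit:
arm_command(
  commands=[
    [0,0,-0.008,0,0,0,-0.5],
    [0,0,-0.016,0,0,0,-0.5],
    [0,0,-0.024,0,0,0,-0.5],
    [0,0,-0.024,0,0,0,-0.5],
  ],
)

```text
time: 32.35
tool_pos: [0.439, -0.0709, 0.0837]
orientation: [[1.0, -0.003, -0.0], [-0.003, -1.0, 0.0], [-0.0, -0.0, -1.0]]
contact_force: [-0.6, -0.1, -0.8]
opening: 0.0309
grasp_force: 45.1
```

Emit:
arm_command(
  commands=[
    [0,0,-0.003,0,0,0,-0.5],
    [0,0,-0.003,0,0,0,-0.5],
    [0,0,-0.003,0,0,0,-0.5],
  ],
)

```text
time: 32.65
tool_pos: [0.4392, -0.071, 0.0833]
orientation: [[1.0, -0.003, 0.0], [-0.003, -1.0, 0.0], [0.0, -0.0, -1.0]]
contact_force: [0.2, 0.3, -1.1]
opening: 0.0309
grasp_force: 45.1
```

Emit:
arm_command(
  commands=[
    [0,0,-0.003,0,0,0,-0.5],
    [0,0,-0.005,0,0,0,-0.5],
    [0,0,-0.005,0,0,0,-0.5],
  ],
)

```text
time: 32.95
tool_pos: [0.4391, -0.0709, 0.082]
orientation: [[1.0, -0.003, -0.0], [-0.003, -1.0, 0.0], [-0.0, -0.0, -1.0]]
contact_force: [-0.2, -0.2, -0.5]
opening: 0.0307
grasp_force: 45.1
```

Emit:
arm_command(
  commands=[
    [0,0,-0.002,0,0,0,-0.5],
    [0,0,-0.003,0,0,0,-0.5],
    [0,0,-0.003,0,0,0,-0.5],
  ],
)

```text
time: 33.25
tool_pos: [0.4392, -0.071, 0.0815]
orientation: [[1.0, -0.003, 0.0], [-0.003, -1.0, -0.0], [0.0, 0.0, -1.0]]
contact_force: [-2.3, 0.8, 3.6]
opening: 0.0306
grasp_force: 45.7
```

Emit:
arm_command(
  commands=[
    [0,0,-0.001,0,0,0,-0.5],
    [0,0,-0.002,0,0,0,-0.5],
    [0,0,-0.002,0,0,0,-0.5],
  ],
)

```text
time: 33.55
tool_pos: [0.4393, -0.071, 0.0815]
orientation: [[1.0, -0.003, 0.001], [-0.003, -1.0, -0.0], [0.001, 0.0, -1.0]]
contact_force: [-4.5, 0.5, 11.7]
opening: 0.0308
grasp_force: 46.5
```

Emit:
arm_command(
  commands=[
    [0,0,0.002,0,0,0,0.1],
    [0,0,0.002,0,0,0,0.1],
    [0,0,0.002,0,0,0,0.1],
    [0,0,0.1,0,0,0,0.1],
    [0,0,0.3,0,0,0,0.1],
    [0,0.4,0.4,0,0,0,0.1],
    [0,0.8,0.4,0,0,0,0.1],
    [0,0.8,0.4,0,0,0,0.1],
    [0,0.8,0.4,0,0,0,0.1],
    [0,0.8,0.4,0,0,0,0.1],
  ],
)

```text
time: 34.55
tool_pos: [0.4388, 0.1335, 0.1812]
orientation: [[1.0, 0.002, 0.001], [0.002, -1.0, 0.001], [0.001, -0.001, -1.0]]
contact_force: [0.4, -0.4, 0.5]
opening: 0.0467
grasp_force: 0.0
```

```bash
python3 - <<'E'
from fit import *
o=get_obs(); print(o["tool_pos"],o["opening"],o["contact_force"])
c=read_camera("scene"); cr=c["color"][120:320,80:340]
cv2.imwrite("pics/b9.png",cv2.resize(cr,None,fx=3,fy=3,interpolation=cv2.INTER_CUBIC)[:,:,::-1])
E
```

```text
[0.4387912  0.13345523 0.18122244] 0.04668563145568411 [ 0.39695132 -0.36837136  0.54057979]
```

View pics/b9.png

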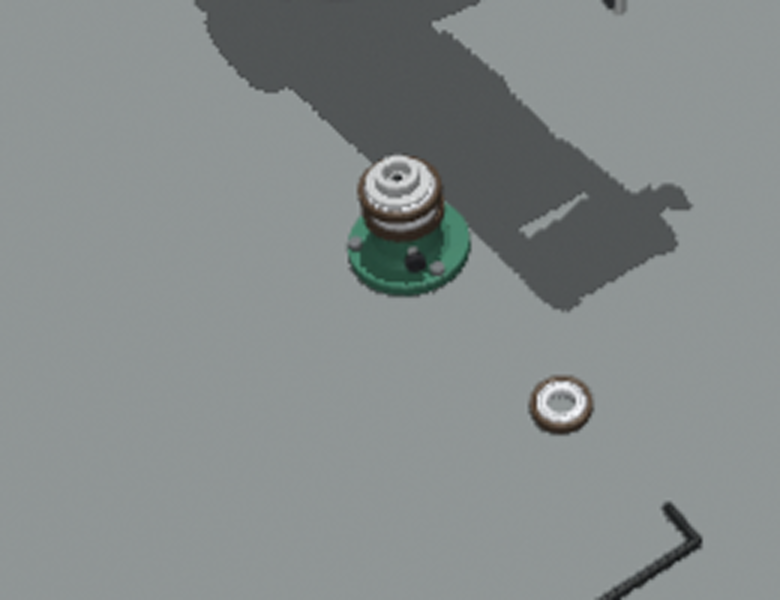

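The stack is complete and level, with the flange hub up on the arbor at crop pixel (398,175). The small wheel and hex key look undisturbed.

```bash
python3 -c "
from bench import *
print(finish_job())"
```

```text
the job is handed in; nothing more can be done
None
```

The wheel set is made up on the arbor in the order asked (wheel, spacer, wheel, flange with its hub up), each part pressed down with about 10–16 N, and the job was handed in at about 35 s; `finish_job()` returned no verdict.

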